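# Sort loaded and empty tins and put the ring on its post

### The arm

A 6-joint arm with a two-finger parallel gripper is mounted at the origin on the work surface. World frame = base frame: x ahead of the robot, y to its left, z up, the work surface at z = 0. Lengths are in m, angles in rad, forces in N, time in s.
With the tool pointing down it reaches from about 0.275 to 0.975 m from the base axis. Payload 8.4 kg.
Tool frame: the origin (TCP) lies at the very end of the fingers, on their centre line; the grasp point (between the pads) lies 19 mm behind it (r.grip_depth is the distance from the TCP to the grasp point, in m); z points along the fingers, x is the direction in which the jaws open and shut, and the axes are right-handed (so a half turn about z gives the same grasp; the last joint's range is limited). The gripper opens to 92 mm and grips with 3 to 60 N. Pads are 20 mm wide; open, the fingers measure 128 mm over their backs; the gripper's body (75 mm by 189 mm) begins 69 mm behind the grasp point.
Start: joints at [1.206, 0.353, 1.633, -0, 1.155, -0.002], TCP at [0.222, 0.584, 0.215] pointing down, gripper open.
Joint ranges: [-2.63, 2.63], [-0.92, 2.1], [0.06, 2.66], [-1.3, 4.44], [0, 2.69], [-3.02, 3.02]. Speed limits (rad/s): [2.22, 2.22, 2.79, 3.14, 3.14, 3.14].

### API

Orientations are given as a unit quaternion [x, y, z, w].
In Python, from rig import r, vision gives the robot as it stands. The module is installed in compiled form; this text tells all that it offers.
- The arm moves only by the tool send_rows, never from a script. Its argument "commands" is one flat list of numbers, 7 for each row, row after row: the shift along the world's x, y, z each as a share of 10 cm, from -1 to 1, then the turn, a rotation vector about the world's x, y, z each as a share of 360 degrees, from -1 to 1, then the closure, from 0 (fully open) to 1 (shut). In form: [x, y, z, ax, ay, az, jaw, x, y, z, ax, ay, az, jaw, ...]. A call has exactly 5 rows; each row is the pose to reach, as a shift and turn from the pose measured when the call began, turning the shorter way round; what a row does not reach only later rows make up. A row lasts 1/10 s, in which the tool goes at most 50 mm and 8.59 degrees, less where a joint would pass 70% of its speed; a pose out of reach is approached as far as the arm can. A call with a number of a shift or a turn outside -1 to 1 is refused whole. A call with a gripper value outside its range is refused whole. The fingers move at their own pace and stop on an object; "newtons" is the grip in N (left out, the last holds). Time passes only in rows, so rows that repeat a pose let the fingers close, or fill a call up. It gives the time, the measured TCP pose, the force and the opening at its end, in the units of the state.
- r.get_state(): the state, without advancing time (a new reading comes with each control period).
- vision.camera(name): name is "side" or "top" or "wrist"; returns the picture (384x512x3 uint8, blue, green, red); there is no depth.
- vision.camera_params(name): a dict with "camera_matrix" (3x3 intrinsics, pixels), "world_from_camera" (4x4, takes a point from camera to world coordinates). Camera axes: x right, y up, looking along -z (the intrinsics and any distortion apply to the point x, -y, -z); pixel columns grow to the right and rows downward; lengths in m; the calibration is good to about 2 mm. A picture is of the moment at which its call begins: read the wrist's pose just before it. camera_params takes no time and is no camera call; for the wrist camera it gives the pose at the moment of the call.
- r.sign_off(): hands the job in, once; it reports no verdict.
The state is a dict: "time": time; "qpos": joint angles; "qvel": joint speeds; "joint_torque": joint torques, N m; "tcp_pos": TCP position; "tool_rot": TCP orientation; "force": force on the tool from outside, world axes, zero at the start; "moment": the same for the moment, N m; "opening": opening from 0.0 (shut) to 1.0 (fully open).
Only numpy, scipy, OpenCV 4.12 (cv2) and the standard library are available. Lean on these libraries where they do the work, as an engineer would, in place of code of your own. Each camera call takes 0.05 s, during which the arm holds its last target. There are 200 camera calls.

### The job

Clear the bench beside the shear tester: of the three closed tins, stand each one that holds a steel disc in the metal tray with the loop handles and each empty one in the plywood box, judging by the weight you feel as you lift it, and put the loose steel ring flat on its board, over the post. Stand the tins upright on the floor of the tray or box, never tip one over, and do not knock over the glass bottle.

Things in the scene. Friction and masses are not known exactly. Their poses are not given: they have to be found in the camera images.
- tin_narrow_center (a point): Centre (half-way up, on the axis) of the narrow, tallest of three round closed aluminium tins with fixed lids: 46 mm in diameter, 70 mm tall, upright, z axis up. About 60 g itself; whether it holds a loose steel disc (then it weighs about 300 to 420 g in all) or nothing but a foam plug (then under 100 g) changes from start to start and cannot be seen, and size tells nothing.
- tin_middle_center (a point): Centre (half-way up, on the axis) of the middle-sized of three round closed aluminium tins with fixed lids: 54 mm in diameter, 60 mm tall, upright, z axis up. About 60 g itself; whether it holds a loose steel disc (then it weighs about 300 to 420 g in all) or nothing but a foam plug (then under 100 g) changes from start to start and cannot be seen, and size tells nothing.
- tin_wide_center (a point): Centre (half-way up, on the axis) of the widest, lowest of three round closed aluminium tins with fixed lids: 62 mm in diameter, 50 mm tall, upright, z axis up. About 60 g itself; whether it holds a loose steel disc (then it weighs about 300 to 420 g in all) or nothing but a foam plug (then under 100 g) changes from start to start and cannot be seen, and size tells nothing.
- ring_center (a point): Centre (half-way up, on the axis) of a loose open steel ring, 60 mm outer and 50 mm inner diameter, 36 mm tall, 140 g, standing with its axis (z) upright.
- metal_tray: Fixed shallow aluminium tray with an upright wire loop handle at each short end (handles rise to 39 mm). Origin at the centre of its underside; 130 mm along its x, 200 mm along its y, walls 3 mm thick and 16 mm high, inner floor 3 mm above the origin. Holds two or more tins side by side along its y, 90 mm apart.
- ply_box: Fixed shallow plywood box without handles. Origin at the centre of its underside; 130 mm along its x, 200 mm along its y, walls 8 mm thick and 20 mm high, inner floor 8 mm above the origin. Holds two or more tins side by side along its y.
- ring_post (a point): Fixed square wooden board, 130 x 130 mm and 12 mm thick, with an upright steel post in its middle, 24 mm in diameter, rising 25 mm above the board. This point is where the post's axis meets the board's top face; z up.
- bottle: Upright capped amber glass bottle, 40 mm in diameter, 85 mm tall, standing loose among the tins; origin at the centre of its underside, z up. To be left standing.

How it is judged:
By the outcome, as a careful person would: the job done as asked, in the order asked, and still so for the second after the job is handed in, with the robot touching nothing.
It also fails if it takes over 115 s, if anything falls off the work surface, if the arm or the gripper's body presses on something with over 40 N, if the wrist force passes 120 N, or if a joint passes its speed limit or range.

## Working session

There is one attempt and no reset: what is moved stays moved. The work goes in short steps, Python scripts to look and compute and a tool call to move; the robot and the scene stay as the last step left them, time stands still between calls to the robot, and variables do not carry over. Pictures are saved under pics/ and viewed, about 12 in all and at most 16, crops included, and the job is handed in when it is done.

Besides the shell and the picture viewer there is one more tool, called after "Request:" as a command line: name --argument value ..., lists and objects as JSON in quotes. send_rows: Moves the arm, as the interface text tells. Its arguments: {"type":"object","properties":{"commands":{"type":"array","items":{"type":"number"}},"newtons":{"type":"number"}},"required":["commands"]}

```bash
ls; mkdir -p pics
python3 - <<'E'
from rig import r, vision
import cv2
s=r.get_state()
print({k:s[k] for k in ('time','tcp_pos','tool_rot','force','opening')})
for n in ('top','side'):
    cv2.imwrite(f'pics/{n}0.png',cv2.resize(vision.camera(n),(800,600),interpolation=cv2.INTER_CUBIC))
    p=vision.camera_params(n);print(n,p)
print(r.get_state()['time'])
E
```

```text
pics
{'time': 0.0, 'tcp_pos': array([0.22161421, 0.58388127, 0.21388595]), 'tool_rot': array([ 8.23055772e-01,  5.67960161e-01, -5.52333269e-04,  3.84290836e-04]), 'force': array([-0.2753452 , -0.4097817 , -0.18559892]), 'opening': 1.0021759551861564}
top {'camera_matrix': array([[460.87016018,   0.        , 259.6440262 ],
       [  0.        , 460.87016018, 197.01303943],
       [  0.        ,   0.        ,   1.        ]]), 'world_from_camera': array([[-0.01699428,  0.98872485, -0.14877623,  0.33326612],
       [-0.9997297 , -0.0191641 , -0.01316293, -0.00541646],
       [-0.01586567,  0.14851232,  0.98878328,  1.02373804],
       [ 0.        ,  0.        ,  0.        ,  1.        ]])}
side {'camera_matrix': array([[428.87554644,   0.        , 261.7529881 ],
       [  0.        , 428.87554644, 198.80811053],
       [  0.        ,   0.        ,   1.        ]]), 'world_from_camera': array([[ 0.93578796,  0.23099893, -0.26634638,  0.21847559],
       [-0.35174598,  0.56029417, -0.7498968 , -0.81018919],
       [-0.02399303,  0.79543066,  0.60556948,  0.70767506],
       [ 0.        ,  0.        ,  0.        ,  1.        ]])}
0.1
```

View pics/top0.png

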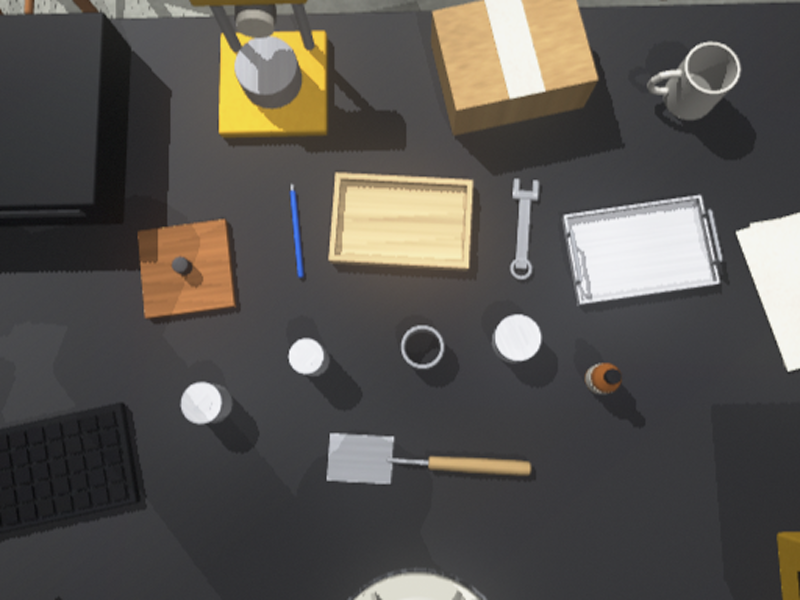

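View pics/side0.png

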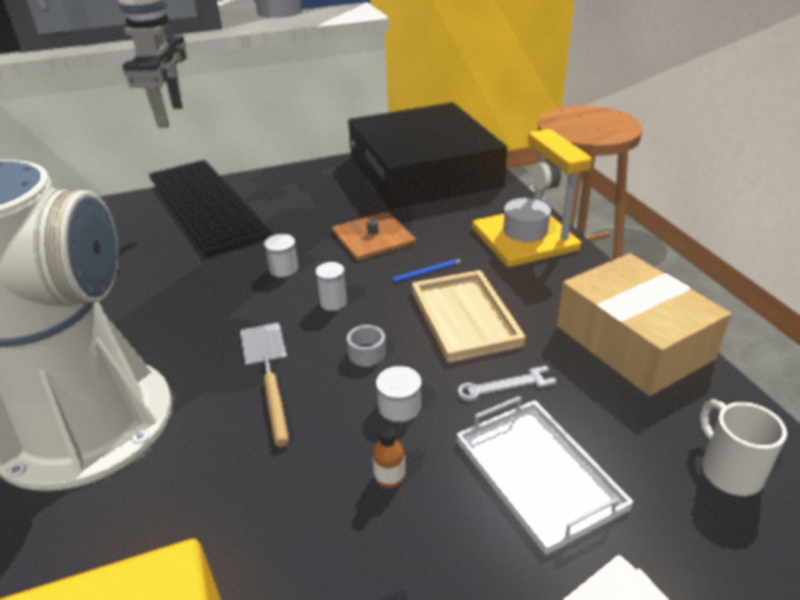

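The top view (800 px scale) shows the middle tin at (204,402), narrow at (306,356), ring at (423,347), wide at (518,338) and bottle at (604,378). The post is at (181,265), the box near (402,222) and the tray near (643,250). The side view agrees. I'll take a closer crop next.

```bash
cat > h.py <<'E'
import numpy as np, cv2
from rig import r, vision
def ray(n,uv,z,p=None):
    """world point at height z seen at native pixel uv"""
    p=p or vision.camera_params(n);K=p['camera_matrix'];T=p['world_from_camera']
    d=np.linalg.inv(K)@[uv[0],uv[1],1]; d=T[:3,:3]@(d*[1,-1,-1]); o=T[:3,3]
    return o+d*(z-o[2])/d[2]
def proj(n,P,p=None):
    p=p or vision.camera_params(n);K=p['camera_matrix'];T=p['world_from_camera']
    c=T[:3,:3].T@(np.array(P)-T[:3,3]); c=K@(c*[1,-1,-1]); return c[:2]/c[2]
E
python3 - <<'E'
from h import *
im=cv2.imread('pics/top0.png')
s=.64
o=lambda u,v:(u*s,v*s)
for n,uv,z in [('mid',(203,403),.06),('nar',(306,356),.07),('ring',(423,347),.036),('wide',(518,338),.05),('bottle',(610,376),.085),('post',(181,265),.037)]:
    print(n,ray('top',o(*uv),z).round(4))
# corners outer
for n,z,c in [('box',.02,[(333,173),(474,179),(470,269),(329,263)]),('tray',.016,[(563,214),(703,196),(720,285),(580,304)]),('board',.012,[(138,233),(225,220),(237,305),(146,319)])]:
    P=np.array([ray('top',o(*q),z) for q in c]); print(n,P.mean(0).round(4),[np.linalg.norm(P[i]-P[i-1]).round(3) for i in range(4)],'long axis ang',np.degrees(np.arctan2(*(P[0]-P[1]+P[3]-P[2])[[1,0]])).round(1))
c=vision.camera('top')[190:275,100:420]
cv2.imwrite('pics/c1.png',cv2.resize(c,None,fx=2.5,fy=2.5,interpolation=cv2.INTER_CUBIC))
E
```

```text
mid [0.3552 0.2798 0.06  ]
nar [0.4146 0.1409 0.07  ]
ring [ 0.427  -0.0151  0.036 ]
wide [ 0.4355 -0.144   0.05  ]
bottle [ 0.3802 -0.2558  0.085 ]
post [0.5487 0.3224 0.037 ]
box [0.6111 0.012  0.02  ] [np.float64(0.134), np.float64(0.205), np.float64(0.133), np.float64(0.201)] long axis ang 86.3
tray [ 0.5627 -0.3294  0.016 ] [np.float64(0.133), np.float64(0.203), np.float64(0.131), np.float64(0.2)] long axis ang 96.5
board [0.5483 0.3227 0.012 ] [np.float64(0.127), np.float64(0.128), np.float64(0.127), np.float64(0.131)] long axis ang 97.6
```

View pics/c1.png

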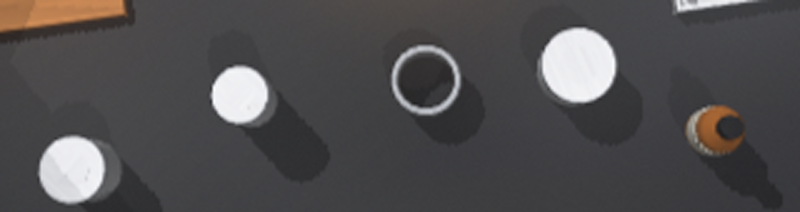

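The crop puts the middle tin's lid at (71,169), narrow (240,95), ring (426,80) and wide (578,65). These match my first readings to within 3 mm. I'm moving above the middle tin with the jaws along world x.

Request:
send_rows --commands '[0.45,-1,-0.3,0,0,-0.115,0,0.45,-1,-0.3,0,0,-0.115,0,0.45,-1,-0.3,0,0,-0.115,0,0.45,-1,-0.3,0,0,-0.115,0,0.45,-1,-0.3,0,0,-0.115,0]' --newtons 20

```text
time: 0.65
tcp_pos: [0.2669, 0.4831, 0.1838]
tool_rot: [0.972, 0.237, -0.001, 0.0]
force: [-0.1, -0.9, 0.2]
opening: 1.004
```

Request:
send_rows --commands '[0.45,-1,-0.3,0,0,-0.077,0,0.45,-1,-0.3,0,0,-0.077,0,0.45,-1,-0.3,0,0,-0.077,0,0.45,-1,-0.3,0,0,-0.077,0,0.45,-1,-0.3,0,0,-0.077,0]'

```text
time: 1.15
tcp_pos: [0.3122, 0.3825, 0.1536]
tool_rot: [1.0, -0.004, -0.001, 0.0]
force: [0.3, 0.8, 0.1]
opening: 1.001
```

Request:
send_rows --commands '[0.44,-1,-0.3,0,0,0,0,0.44,-1,-0.3,0,0,0,0,0.44,-1,-0.3,0,0,0,0,0.44,-1,-0.3,0,0,0,0,0.44,-1,-0.3,0,0,0,0]'

```text
time: 1.65
tcp_pos: [0.3565, 0.2835, 0.124]
tool_rot: [1.0, -0.004, -0.001, -0.0]
force: [0.4, 0.0, 0.4]
opening: 1.001
```

Run:
```python
from h import *
p=vision.camera_params('wrist')
im=vision.camera('wrist')
print(p['world_from_camera'].round(3))
for P in [(.3552,.2826,.06),(.3552+.027,.2826,.06),(.3552,.2826+.027,.06)]:
    q=proj('wrist',P,p);print(q);cv2.circle(im,tuple(int(a) for a in q),3,(0,0,255),-1)
cv2.imwrite('pics/w1.png',im)
```

```text
[[ 1.     0.006  0.003  0.357]
 [-0.007  0.967  0.254  0.355]
 [-0.002 -0.254  0.967  0.296]
 [ 0.     0.     0.     1.   ]]
[257.06656013 204.71560072]
[288.22352759 204.52262385]
[256.82025399 174.0555237 ]
```

View pics/w1.png

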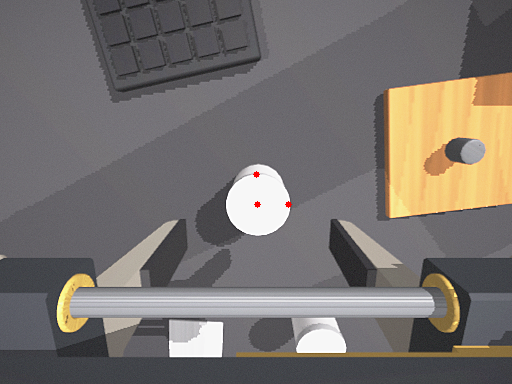

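The wrist view shows the tin lid at (258,204), exactly where I predicted it. I'll descend, grip and lift.

Request:
send_rows --commands '[0,0,-0.3,0,0,0,0,0,0,-0.6,0,0,0,0,0,0,-0.9,0,0,0,0,0,0,-0.95,0,0,0,0,0,0,-0.95,0,0,0,0]'

```text
time: 2.2
tcp_pos: [0.3558, 0.2846, 0.0289]
tool_rot: [1.0, -0.002, -0.001, 0.0]
force: [0.5, -0.3, -0.1]
opening: 1.001
```

Request:
send_rows --commands '[0,0,0,0,0,0,1,0,0,0,0,0,0,1,0,0,0,0,0,0,1,0,0,0,0,0,0,1,0,0,0,0,0,0,1]'

```text
time: 2.7
tcp_pos: [0.3562, 0.2847, 0.0294]
tool_rot: [1.0, -0.002, -0.001, -0.0]
force: [0.7, -1.1, 3.2]
opening: 0.591
```

Request:
send_rows --commands '[0,0,0,0,0,0,1,0,0,0.1,0,0,0,1,0,0,0.2,0,0,0,1,0,0,0.4,0,0,0,1,0,0,0.5,0,0,0,1]'

```text
time: 3.2
tcp_pos: [0.3567, 0.2851, 0.0812]
tool_rot: [1.0, -0.003, -0.0, -0.001]
force: [0.6, -0.2, -3.5]
opening: 0.589
```

Request:
send_rows --commands '[0,0,0,0,0,0,1,0,0,0,0,0,0,1,0,0,0,0,0,0,1,0,0,0,0,0,0,1,0,0,0,0,0,0,1]'

```text
time: 3.7
tcp_pos: [0.3564, 0.2849, 0.0806]
tool_rot: [1.0, -0.003, -0.001, -0.0]
force: [-0.1, -0.9, -4.1]
opening: 0.59
```

The middle tin reads about 4 N, so it is heavy and goes in the tray.

Request:
send_rows --commands '[0.06,-0.19,0.2,0,0,0,1,0.12,-0.38,0.4,0,0,0,1,0.18,-0.57,0.6,0,0,0,1,0.24,-0.76,0.8,0,0,0,1,0.3,-0.95,0.8,0,0,0,1]'

```text
time: 4.2
tcp_pos: [0.3879, 0.1898, 0.1626]
tool_rot: [1.0, -0.002, 0.001, -0.001]
force: [-0.4, 1.2, -3.6]
opening: 0.592
```

Request:
send_rows --commands '[0.06,-0.19,0,0,0,0,1,0.12,-0.38,0,0,0,0,1,0.18,-0.57,0,0,0,0,1,0.24,-0.76,0,0,0,0,1,0.3,-0.95,0,0,0,0,1]'

```text
time: 4.7
tcp_pos: [0.4177, 0.0939, 0.1623]
tool_rot: [1.0, -0.002, 0.001, -0.001]
force: [-0.6, 0.1, -3.6]
opening: 0.588
```

Request:
send_rows --commands '[0.06,-0.19,0,0,0,0,1,0.12,-0.38,0,0,0,0,1,0.18,-0.57,0,0,0,0,1,0.24,-0.76,0,0,0,0,1,0.3,-0.95,0,0,0,0,1]'

```text
time: 5.2
tcp_pos: [0.4477, -0.0019, 0.1619]
tool_rot: [1.0, -0.002, 0.0, -0.001]
force: [-0.5, 1.2, -2.8]
opening: 0.59
```

Request:
send_rows --commands '[0.06,-0.19,0,0,0,0,1,0.12,-0.38,0,0,0,0,1,0.18,-0.57,0,0,0,0,1,0.24,-0.76,0,0,0,0,1,0.3,-0.95,0,0,0,0,1]'

```text
time: 5.7
tcp_pos: [0.4775, -0.0977, 0.1614]
tool_rot: [1.0, -0.003, -0.0, -0.001]
force: [0.2, -0.1, -3.3]
opening: 0.59
```

Request:
send_rows --commands '[0.06,-0.19,0,0,0,0,1,0.12,-0.38,0,0,0,0,1,0.18,-0.57,0,0,0,0,1,0.24,-0.76,0,0,0,0,1,0.3,-0.95,0,0,0,0,1]'

```text
time: 6.2
tcp_pos: [0.5075, -0.1935, 0.1609]
tool_rot: [1.0, -0.003, -0.0, -0.001]
force: [1.0, 0.3, -3.5]
opening: 0.591
```

Request:
send_rows --commands '[0.06,-0.19,0,0,0,0,1,0.12,-0.38,0,0,0,0,1,0.18,-0.57,0,0,0,0,1,0.24,-0.76,0,0,0,0,1,0.3,-0.95,0,0,0,0,1]'

```text
time: 6.7
tcp_pos: [0.5379, -0.2901, 0.1608]
tool_rot: [1.0, -0.003, -0.001, -0.001]
force: [0.1, -0.3, -2.8]
opening: 0.588
```

Request:
send_rows --commands '[0.06,-0.19,0,0,0,0,1,0.12,-0.38,0,0,0,0,1,0.18,-0.57,0,0,0,0,1,0.24,-0.76,0,0,0,0,1,0.3,-0.95,0,0,0,0,1]'

```text
time: 7.2
tcp_pos: [0.568, -0.3866, 0.1604]
tool_rot: [1.0, -0.003, -0.001, -0.001]
force: [0.2, 0.3, -3.5]
opening: 0.585
```

Request:
send_rows --commands '[0,0,-0.2,0,0,0,1,0,0,-0.4,0,0,0,1,0,0,-0.6,0,0,0,1,0,0,-0.8,0,0,0,1,0,0,-0.9,0,0,0,1]'

```text
time: 7.7
tcp_pos: [0.5671, -0.3868, 0.0682]
tool_rot: [1.0, -0.003, -0.002, -0.002]
force: [-0.3, -0.4, -3.3]
opening: 0.586
```

Request:
send_rows --commands '[0,0,-0.1,0,0,0,1,0,0,-0.2,0,0,0,1,0,0,-0.3,0,0,0,1,0,0,-0.35,0,0,0,1,0,0,-0.37,0,0,0,1]'

```text
time: 8.2
tcp_pos: [0.5669, -0.3865, 0.0322]
tool_rot: [1.0, -0.003, -0.002, -0.003]
force: [-8.9, 5.9, 20.1]
opening: 0.586
```

Request:
send_rows --commands '[0,0,0.01,0,0,0,1,0,0,0.01,0,0,0,1,0,0,0.01,0,0,0,0.2,0,0,0.01,0,0,0,0.2,0,0,0.01,0,0,0,0.2]'

```text
time: 8.7
tcp_pos: [0.5672, -0.3867, 0.0334]
tool_rot: [1.0, -0.003, -0.002, -0.002]
force: [-0.5, 0.0, -0.7]
opening: 0.8
```

Request:
send_rows --commands '[0,0,0.1,0,0,0,0.2,0,0,0.3,0,0,0,0.2,0,0,0.6,0,0,0,0.2,0,0,0.9,0,0,0,0.1,0,0,1,0,0,0,0]'

```text
time: 9.2
tcp_pos: [0.5689, -0.3879, 0.1376]
tool_rot: [1.0, -0.003, 0.0, -0.001]
force: [0.1, 0.4, 0.2]
opening: 0.953
```

Run:
```python
from h import *
cv2.imwrite('pics/s2.png',vision.camera('side')[220:384,150:450].repeat(2,0).repeat(2,1)); print(r.get_state()['force'])
```

```text
[0.38204214 0.53720234 1.25342925]
```

View pics/s2.png

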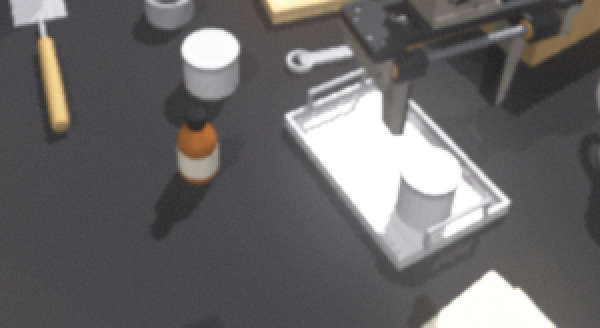

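The middle tin stands upright in the tray near its handle end, at about (428,185) in the crop. The bottle is still standing. Next is the wide tin.

Request:
send_rows --commands '[-0.45,0.81,0,0,0,0,0,-0.45,0.81,0,0,0,0,0,-0.45,0.81,0,0,0,0,0,-0.45,0.81,0,0,0,0,0,-0.45,0.81,0,0,0,0,0]'

```text
time: 9.75
tcp_pos: [0.5245, -0.3077, 0.1375]
tool_rot: [1.0, -0.003, 0.001, -0.001]
force: [0.3, 0.6, -0.1]
opening: 1.0
```

Request:
send_rows --commands '[-0.45,0.81,0,0,0,0,0,-0.45,0.81,0,0,0,0,0,-0.45,0.81,0,0,0,0,0,-0.45,0.81,0,0,0,0,0,-0.45,0.81,0,0,0,0,0]'

```text
time: 10.25
tcp_pos: [0.4809, -0.228, 0.1377]
tool_rot: [1.0, -0.003, 0.001, -0.0]
force: [-0.3, 0.1, -0.7]
opening: 1.0
```

Request:
send_rows --commands '[-0.43,0.81,0,0,0,0,0,-0.43,0.81,0,0,0,0,0,-0.43,0.81,-0.2,0,0,0,0,-0.43,0.81,-0.28,0,0,0,0,-0.43,0.81,-0.28,0,0,0,0]'

```text
time: 10.75
tcp_pos: [0.4382, -0.1477, 0.1089]
tool_rot: [1.0, -0.003, 0.001, -0.0]
force: [-0.0, 0.4, 1.1]
opening: 1.004
```

Request:
send_rows --commands '[-0.03,0.04,-0.3,0,0,0,0,-0.03,0.04,-0.6,0,0,0,0,-0.03,0.04,-0.8,0,0,0,0,-0.03,0.04,-0.83,0,0,0,0,-0.03,0.04,-0.83,0,0,0,0]'

```text
time: 11.25
tcp_pos: [0.4357, -0.1444, 0.0259]
tool_rot: [1.0, -0.004, 0.0, -0.0]
force: [1.0, 0.0, 0.2]
opening: 1.003
```

Request:
send_rows --commands '[0,0,0,0,0,0,1,0,0,0,0,0,0,1,0,0,0,0,0,0,1,0,0,0,0,0,0,1,0,0,0,0,0,0,1]'

```text
time: 11.75
tcp_pos: [0.4364, -0.1446, 0.0265]
tool_rot: [1.0, -0.004, 0.001, -0.0]
force: [-0.6, 0.1, 6.0]
opening: 0.675
```

Request:
send_rows --commands '[0,0,0,0,0,0,1,0,0,0.1,0,0,0,1,0,0,0.2,0,0,0,1,0,0,0.4,0,0,0,1,0,0,0.5,0,0,0,1]'

```text
time: 12.25
tcp_pos: [0.437, -0.1448, 0.0782]
tool_rot: [1.0, -0.004, 0.002, 0.0]
force: [-0.2, 0.1, -2.6]
opening: 0.675
```

Request:
send_rows --commands '[0,0,0,0,0,0,1,0,0,0,0,0,0,1,0,0,0.2,0,0,0,1,0,0,0.2,0,0,0,1,0,0,0.2,0,0,0,1]'

```text
time: 12.75
tcp_pos: [0.4369, -0.1448, 0.0977]
tool_rot: [1.0, -0.004, 0.002, 0.0]
force: [-0.1, -0.2, -3.5]
opening: 0.676
```

Request:
send_rows --commands '[0,0,0,0,0,0,1,0,0,0,0,0,0,1,0,0,0,0,0,0,1,0,0,0,0,0,0,1,0,0,0,0,0,0,1]'

```text
time: 13.25
tcp_pos: [0.4369, -0.1448, 0.0976]
tool_rot: [1.0, -0.004, 0.002, 0.0]
force: [-0.1, -0.7, -3.2]
opening: 0.677
```

About 3.3 N, so the wide tin is heavy too and goes in the tray.

Request:
send_rows --commands '[0.12,-0.14,0,0,0,0,1,0.24,-0.28,0,0,0,0,1,0.36,-0.42,0,0,0,0,1,0.48,-0.56,0,0,0,0,1,0.6,-0.7,0,0,0,0,1]'

```text
time: 13.75
tcp_pos: [0.4973, -0.2153, 0.0974]
tool_rot: [1.0, -0.004, 0.002, 0.0]
force: [0.4, 0.1, -3.4]
opening: 0.675
```

Request:
send_rows --commands '[0.12,-0.14,0,0,0,0,1,0.24,-0.28,0,0,0,0,1,0.36,-0.42,0,0,0,0,1,0.48,-0.56,0,0,0,0,1,0.6,-0.7,0,0,0,0,1]'

```text
time: 14.25
tcp_pos: [0.5576, -0.2859, 0.0972]
tool_rot: [1.0, -0.004, 0.002, 0.0]
force: [-0.3, 0.1, -3.3]
opening: 0.677
```

Request:
send_rows --commands '[0,0,-0.15,0,0,0,1,0,0,-0.3,0,0,0,1,0,0,-0.45,0,0,0,1,0,0,-0.55,0,0,0,1,0,0,-0.55,0,0,0,1]'

```text
time: 14.75
tcp_pos: [0.5558, -0.2846, 0.0398]
tool_rot: [1.0, -0.004, -0.0, -0.001]
force: [0.3, 0.3, -3.7]
opening: 0.675
```

Down 10 mm to just above the floor, then release and retreat.

Request:
send_rows --commands '[0,0,-0.05,0,0,0,1,0,0,-0.1,0,0,0,1,0,0,-0.1,0,0,0,1,0,0,-0.1,0,0,0,0.1,0,0,-0.1,0,0,0,0.1]'

```text
time: 15.25
tcp_pos: [0.5564, -0.2849, 0.0304]
tool_rot: [1.0, -0.004, 0.0, -0.001]
force: [0.6, -0.2, 0.1]
opening: 0.826
```

Request:
send_rows --commands '[0,0,0,0,0,0,0.1,0,0,0.1,0,0,0,0.1,0,0,0.4,0,0,0,0.1,0,0,0.7,0,0,0,0.1,0,0,1,0,0,0,0]'

```text
time: 15.75
tcp_pos: [0.5564, -0.285, 0.1324]
tool_rot: [1.0, -0.004, 0.001, -0.0]
force: [0.8, 0.8, 0.3]
opening: 0.962
```

Run:
```python
from h import *
s=r.get_state();print(s['tcp_pos'],s['force'])
cv2.imwrite('pics/s3.png',vision.camera('side')[150:384,150:450].repeat(2,0).repeat(2,1))
```

```text
[ 0.55642794 -0.28495203  0.13237419] [0.84014477 0.75286163 0.26171121]
```

View pics/s3.png

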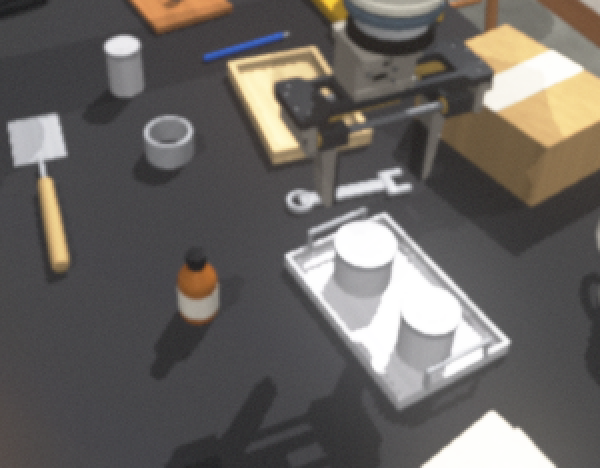

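Both tins stand in the tray at about (363,265) and (428,325), and the bottle is upright. Next is the narrow tin.

Request:
send_rows --commands '[-0.28,0.85,0,0,0,0,0,-0.28,0.85,0,0,0,0,0,-0.28,0.85,0,0,0,0,0,-0.28,0.85,0,0,0,0,0,-0.28,0.85,0,0,0,0,0]'

```text
time: 16.3
tcp_pos: [0.5318, -0.202, 0.1382]
tool_rot: [1.0, -0.004, 0.004, 0.001]
force: [-1.1, -0.1, 0.2]
opening: 0.998
```

Request:
send_rows --commands '[-0.28,0.85,0,0,0,0,0,-0.28,0.85,0,0,0,0,0,-0.28,0.85,0,0,0,0,0,-0.28,0.85,0,0,0,0,0,-0.28,0.85,0,0,0,0,0]'

```text
time: 16.8
tcp_pos: [0.5047, -0.1182, 0.1383]
tool_rot: [1.0, -0.004, 0.005, 0.002]
force: [0.3, 0.6, 0.2]
opening: 1.003
```

Request:
send_rows --commands '[-0.28,0.85,0,0,0,0,0,-0.28,0.85,0,0,0,0,0,-0.28,0.85,0,0,0,0,0,-0.28,0.85,0,0,0,0,0,-0.28,0.85,0,0,0,0,0]'

```text
time: 17.3
tcp_pos: [0.4777, -0.0344, 0.1385]
tool_rot: [1.0, -0.004, 0.005, 0.002]
force: [0.4, 0.1, -0.3]
opening: 1.001
```

Request:
send_rows --commands '[-0.28,0.85,0,0,0,0,0,-0.28,0.85,0,0,0,0,0,-0.28,0.85,0,0,0,0,0,-0.28,0.85,0,0,0,0,0,-0.28,0.85,0,0,0,0,0]'

```text
time: 17.8
tcp_pos: [0.4506, 0.0495, 0.1386]
tool_rot: [1.0, -0.005, 0.005, 0.002]
force: [0.1, -0.2, 0.6]
opening: 1.004
```

Request:
send_rows --commands '[-0.28,0.85,0,0,0,0,0,-0.28,0.85,0,0,0,0,0,-0.28,0.85,0,0,0,0,0,-0.28,0.85,0,0,0,0,0,-0.28,0.85,0,0,0,0,0]'

```text
time: 18.3
tcp_pos: [0.4232, 0.1335, 0.1386]
tool_rot: [1.0, -0.005, 0.006, 0.002]
force: [-0.7, -0.0, 0.8]
opening: 1.004
```

Request:
send_rows --commands '[-0.08,0.07,-0.1,0.0005,0.002,0.0015,0,-0.08,0.07,-0.4,0.0005,0.002,0.0015,0,-0.08,0.07,-0.7,0.0005,0.002,0.0015,0,-0.08,0.07,-1,0.0005,0.002,0.0015,0,-0.08,0.07,-1,0.0005,0.002,0.0015,0]'

```text
time: 18.8
tcp_pos: [0.4124, 0.139, 0.0354]
tool_rot: [1.0, -0.001, -0.004, 0.002]
force: [0.3, 0.5, -0.6]
opening: 1.003
```

Request:
send_rows --commands '[0,0,0,0,0,0,1,0,0,0,0,0,0,1,0,0,0,0,0,0,1,0,0,0,0,0,0,1,0,0,0,0,0,0,1]'

```text
time: 19.3
tcp_pos: [0.4129, 0.1392, 0.0361]
tool_rot: [1.0, -0.001, -0.003, 0.001]
force: [1.0, -1.0, -0.7]
opening: 0.589
```

Request:
send_rows --commands '[0,0,0,0,0,0,1,0,0,0,0,0,0,1,0,0,0.2,0,0,0,1,0,0,0.4,0,0,0,1,0,0,0.5,0,0,0,1]'

```text
time: 19.8
tcp_pos: [0.4134, 0.1394, 0.0873]
tool_rot: [1.0, -0.001, -0.003, 0.001]
force: [0.8, 0.6, 0.2]
opening: 0.497
```

Request:
send_rows --commands '[0,0,0.1,0,0,0,1,0,0,0.2,0,0,0,1,0,0,0.2,0,0,0,1,0,0,0.2,0,0,0,1,0,0,0.2,0,0,0,1]'

```text
time: 20.3
tcp_pos: [0.4129, 0.1392, 0.1067]
tool_rot: [1.0, -0.001, -0.003, 0.001]
force: [0.5, 0.7, -0.6]
opening: 0.5
```

Request:
send_rows --commands '[0,0,0,0,0,0,1,0,0,0,0,0,0,1,0,0,0,0,0,0,1,0,0,0,0,0,0,1,0,0,0,0,0,0,1]'

```text
time: 20.8
tcp_pos: [0.4129, 0.1392, 0.1067]
tool_rot: [1.0, -0.001, -0.003, 0.001]
force: [0.4, 0.6, -0.1]
opening: 0.5
```

The narrow tin is held (46 mm opening) with only about 0.4 N of load, so it is empty and goes in the box.

Request:
send_rows --commands '[0.2,-0.11,0,0,0,0,1,0.4,-0.22,0,0,0,0,1,0.6,-0.33,0,0,0,0,1,0.8,-0.44,0,0,0,0,1,0.99,-0.55,0,0,0,0,1]'

```text
time: 21.3
tcp_pos: [0.5128, 0.0837, 0.1067]
tool_rot: [1.0, -0.001, -0.003, 0.001]
force: [-0.7, 0.1, -0.6]
opening: 0.499
```

Request:
send_rows --commands '[0.2,-0.11,0,0,0,0,1,0.4,-0.22,0,0,0,0,1,0.6,-0.33,0,0,0,0,1,0.8,-0.44,0,0,0,0,1,0.99,-0.55,0,0,0,0,1]'

```text
time: 21.8
tcp_pos: [0.6126, 0.0282, 0.1065]
tool_rot: [1.0, -0.001, -0.003, 0.001]
force: [-0.4, -0.4, -0.8]
opening: 0.502
```

Request:
send_rows --commands '[0,0,-0.15,0,0,0,1,0,0,-0.3,0,0,0,1,0,0,-0.45,0,0,0,1,0,0,-0.5,0,0,0,1,0,0,-0.5,0,0,0,1]'

```text
time: 22.3
tcp_pos: [0.6111, 0.0286, 0.055]
tool_rot: [1.0, -0.001, -0.005, 0.001]
force: [-0.2, 0.3, -0.1]
opening: 0.504
```

Run:
```python
from h import *
s=r.get_state();print(s['tcp_pos'],s['force'])
cv2.imwrite('pics/s4.png',cv2.resize(vision.camera('side')[120:260,200:400],None,fx=3,fy=3,interpolation=cv2.INTER_CUBIC))
```

```text
[0.61105467 0.02855526 0.05502764] [-0.20573364  0.25938728 -0.10167807]
```

View pics/s4.png

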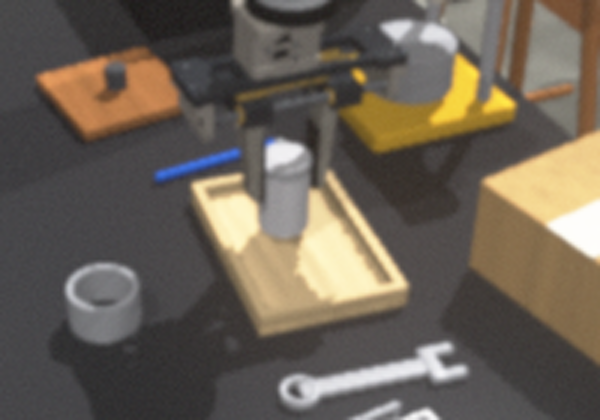

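The tin is held upright over the box floor, at (285,190). I'll lower it, release and retreat.

Request:
send_rows --commands '[0,0,-0.05,0,0,0,1,0,0,-0.1,0,0,0,1,0,0,-0.1,0,0,0,1,0,0,-0.1,0,0,0,0.3,0,0,-0.1,0,0,0,0.2]'

```text
time: 22.85
tcp_pos: [0.6122, 0.0285, 0.0463]
tool_rot: [1.0, -0.001, -0.004, 0.001]
force: [0.9, 0.5, -0.1]
opening: 0.65
```

Request:
send_rows --commands '[0,0,0,0,0,0,0.2,0,0,0.1,0,0,0,0.2,0,0,0.4,0,0,0,0.2,0,0,0.7,0,0,0,0.2,0,0,1,0,0,0,0.2]'

```text
time: 23.35
tcp_pos: [0.6121, 0.0285, 0.1482]
tool_rot: [1.0, -0.001, -0.004, 0.001]
force: [0.1, -0.4, -0.2]
opening: 0.797
```

Run:
```python
from h import *
s=r.get_state();print(s['tcp_pos'],s['force'])
a=vision.camera('side')[120:260,200:400]; b=vision.camera('top')[130:270,200:400]
cv2.imwrite('pics/s5.png',cv2.resize(np.hstack([a,b]),None,fx=2,fy=2,interpolation=cv2.INTER_CUBIC))
```

```text
[0.61211764 0.02849593 0.14815314] [ 0.10290669 -0.36493172 -0.22574035]
```

View pics/s5.png

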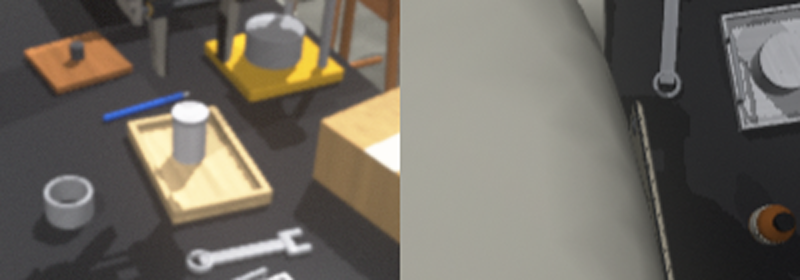

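The narrow tin stands in the box at (190,130) in the left panel. The ring is next.

Request:
send_rows --commands '[-0.93,-0.22,0,0,0,0,0,-0.93,-0.22,0,0,0,0,0,-0.93,-0.22,0,0,0,0,0,-0.93,-0.22,0,0,0,0,0,-0.93,-0.22,0,0,0,0,0]'

```text
time: 23.95
tcp_pos: [0.5233, 0.0067, 0.1517]
tool_rot: [1.0, -0.001, 0.001, 0.001]
force: [-0.2, 0.1, -0.6]
opening: 1.002
```

Request:
send_rows --commands '[-0.92,-0.22,0,0,0.001,0,0,-0.92,-0.22,0,0,-0.001,0,0,-0.92,-0.22,-0.2,0,-0.001,0,0,-0.92,-0.22,-0.5,0,-0.001,0,0,-0.92,-0.22,-0.5,0,-0.001,0,0]'

```text
time: 24.45
tcp_pos: [0.4301, -0.0151, 0.0996]
tool_rot: [1.0, -0.001, 0.002, 0.001]
force: [0.7, -1.1, 0.3]
opening: 1.0
```

Request:
send_rows --commands '[-0.03,0,-0.2,0,0,0,0,-0.03,0,-0.5,0,0,0,0,-0.03,0,-0.8,0,0,0,0,-0.03,0,-0.89,0,0,0,0,-0.03,0,-0.89,0,0,0,0]'

```text
time: 24.95
tcp_pos: [0.4272, -0.015, 0.0101]
tool_rot: [1.0, -0.001, 0.001, 0.001]
force: [0.4, 0.4, -0.1]
opening: 1.0
```

Request:
send_rows --commands '[0,0,0,0,0,0,1,0,0,0,0,0,0,1,0,0,0,0,0,0,1,0,0,0,0,0,0,1,0,0,0,0,0,0,1]'

```text
time: 25.45
tcp_pos: [0.4278, -0.015, 0.0108]
tool_rot: [1.0, -0.001, 0.002, 0.001]
force: [-0.5, 0.5, 7.7]
opening: 0.649
```

Request:
send_rows --commands '[0,0,0,0,0,0,1,0,0,0.2,0,0,0,1,0,0,0.5,0,0,0,1,0,0,0.8,0,0,0,1,0,0,1,0,0,0,1]'

```text
time: 25.95
tcp_pos: [0.428, -0.015, 0.1125]
tool_rot: [1.0, -0.001, 0.002, 0.001]
force: [-0.8, -0.1, -1.9]
opening: 0.648
```

Request:
send_rows --commands '[0.06,0.17,0,0,0,0,1,0.12,0.34,0,0,0,0,1,0.18,0.51,0,0,0,0,1,0.24,0.67,0,0,0,0,1,0.3,0.84,0,0,0,0,1]'

```text
time: 26.45
tcp_pos: [0.4579, 0.0695, 0.1124]
tool_rot: [1.0, -0.001, 0.002, 0.001]
force: [0.5, 0.2, -1.5]
opening: 0.65
```

Request:
send_rows --commands '[0.06,0.17,0,0,0,0,1,0.12,0.34,0,0,0,0,1,0.18,0.51,0,0,0,0,1,0.24,0.67,0,0,0,0,1,0.3,0.84,0,0,0,0,1]'

```text
time: 26.95
tcp_pos: [0.488, 0.1543, 0.1123]
tool_rot: [1.0, -0.001, 0.002, 0.001]
force: [0.6, -0.0, -1.0]
opening: 0.644
```

Request:
send_rows --commands '[0.06,0.17,0,0,0,0,1,0.12,0.34,0,0,0,0,1,0.18,0.51,0,0,0,0,1,0.24,0.67,0,0,0,0,1,0.3,0.84,0,0,0,0,1]'

```text
time: 27.45
tcp_pos: [0.5184, 0.2397, 0.1123]
tool_rot: [1.0, -0.001, 0.002, 0.001]
force: [0.2, -0.3, -1.0]
opening: 0.645
```

Request:
send_rows --commands '[0.06,0.17,0,0,0,0,1,0.12,0.34,0,0,0,0,1,0.18,0.51,0,0,0,0,1,0.24,0.67,0,0,0,0,1,0.3,0.84,0,0,0,0,1]'

```text
time: 27.95
tcp_pos: [0.5488, 0.3249, 0.1122]
tool_rot: [1.0, -0.001, 0.002, 0.001]
force: [-0.3, 0.6, -2.5]
opening: 0.646
```

Run:
```python
from h import *
s=r.get_state();print(s['tcp_pos'],s['force'])
p=vision.camera_params('wrist');a=vision.camera('wrist')
t=s['tcp_pos']
for P in [(.5487,.3224,.037),(.5487,.3224,.012)]: print(proj('wrist',P,p))
b=vision.camera('side')[90:218,150:320]
cv2.imwrite('pics/w2.png',a); cv2.imwrite('pics/s6.png',cv2.resize(b,None,fx=3,fy=3,interpolation=cv2.INTER_CUBIC))
```

```text
[0.54875856 0.32492132 0.11215345] [-0.2710377   0.62443752 -2.45761113]
[258.06342218 202.61935948]
[257.97401165 195.34225671]
```

View pics/w2.png

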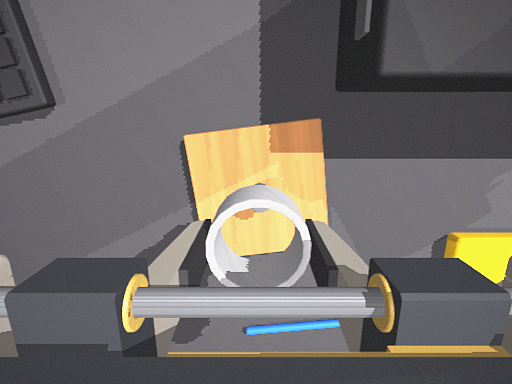

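View pics/s6.png

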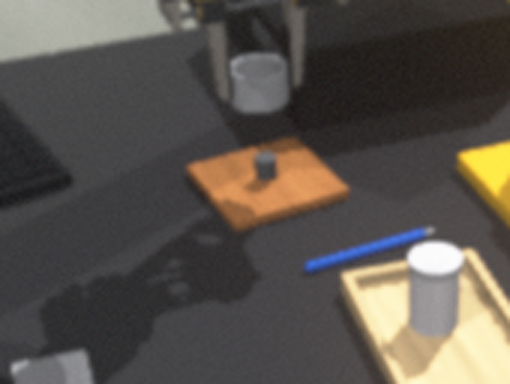

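The ring hangs level in the jaws, centred near (258,245) in the wrist view. The post shows through it near (258,208), close to my prediction of (258,203). I'll lower it.

Request:
send_rows --commands '[0,-0.02,-0.15,0,0,0,1,0,-0.02,-0.3,0,0,0,1,0,-0.02,-0.45,0,0,0,1,0,-0.02,-0.6,0,0,0,1,0,-0.02,-0.6,0,0,0,1]'

```text
time: 28.55
tcp_pos: [0.5476, 0.3227, 0.0492]
tool_rot: [1.0, -0.001, 0.0, 0.002]
force: [-0.4, 0.1, -2.0]
opening: 0.645
```

Request:
send_rows --commands '[0,0,-0.1,0,0,0,1,0,0,-0.2,0,0,0,1,0,0,-0.24,0,0,0,1,0,0,-0.26,0,0,0,1,0,0,-0.26,0,0,0,1]'

```text
time: 29.05
tcp_pos: [0.5477, 0.3227, 0.0234]
tool_rot: [1.0, -0.001, 0.0, 0.002]
force: [-0.2, 0.0, -1.3]
opening: 0.644
```

Release and retreat upward.

Request:
send_rows --commands '[0,0,0,0,0,0,0.1,0,0,0,0,0,0,0.1,0,0,0,0,0,0,0,0,0,0,0,0,0,0,0,0,0.05,0,0,0,0]'

```text
time: 29.55
tcp_pos: [0.5472, 0.3225, 0.028]
tool_rot: [1.0, -0.0, -0.0, 0.002]
force: [-0.4, 0.3, -0.3]
opening: 0.999
```

Request:
send_rows --commands '[0,0,0.1,0,0,0,0,0,0,0.3,0,0,0,0,0,0,0.6,0,0,0,0,0,0,0.9,0,0,0,0,0,0,1,0,0,0,0]'

```text
time: 30.05
tcp_pos: [0.549, 0.3235, 0.132]
tool_rot: [1.0, -0.001, 0.002, 0.001]
force: [0.2, 0.5, 0.2]
opening: 0.998
```

Request:
send_rows --commands '[-1,0.3,0.8,0,0,0,0,-1,0.3,0.8,0,0,0,0,-1,0.3,0.8,0,0,0,0,-1,0.3,0.8,0,0,0,0,-1,0.3,0.8,0,0,0,0]'

```text
time: 30.55
tcp_pos: [0.449, 0.3537, 0.2122]
tool_rot: [1.0, 0.0, 0.003, 0.001]
force: [0.2, 0.1, -0.1]
opening: 1.0
```

Request:
send_rows --commands '[-0.8,0.8,0,0,0,0,0,-0.8,0.8,0,0,0,0,0,-0.8,0.8,0,0,0,0,0,-0.8,0.8,0,0,0,0,0,-0.8,0.8,0,0,0,0,0]'

```text
time: 31.05
tcp_pos: [0.3698, 0.4328, 0.2112]
tool_rot: [1.0, 0.0, 0.002, 0.001]
force: [-0.6, 0.0, -0.1]
opening: 0.996
```

Run:
```python
from h import *
s=r.get_state();print(s['time'],s['tcp_pos'],s['force'])
for n in('top','side'): cv2.imwrite(f'pics/{n}9.png',cv2.resize(vision.camera(n),(800,600),interpolation=cv2.INTER_CUBIC))
```

```text
31.05 [0.36976159 0.43277306 0.21119037] [-0.57165428  0.01996036 -0.08101496]
```

View pics/top9.png

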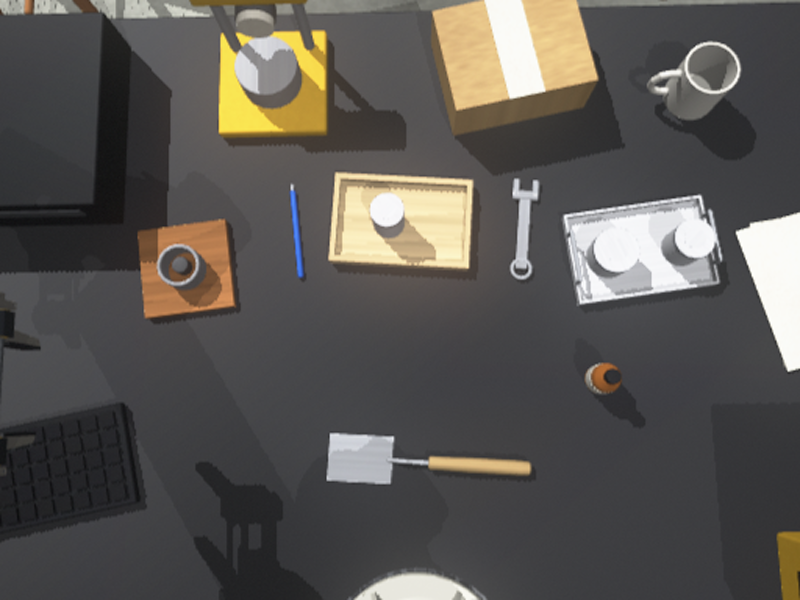

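View pics/side9.png

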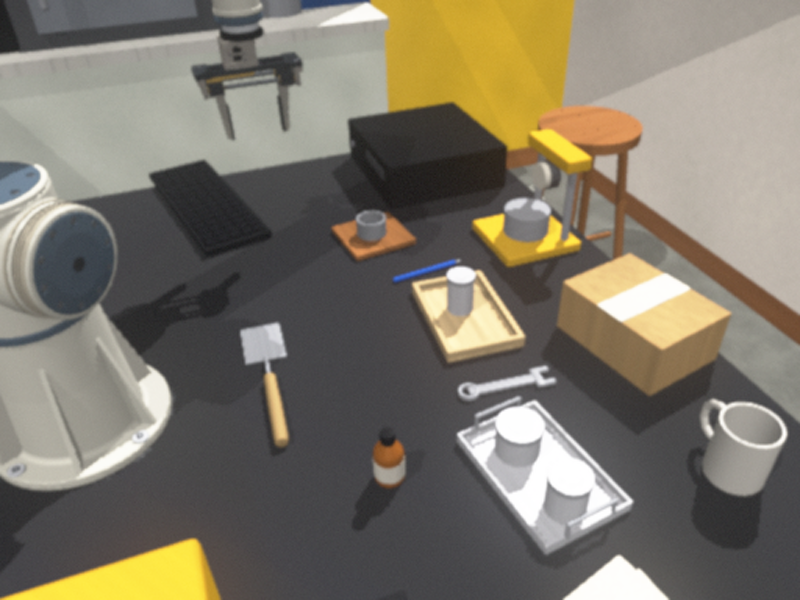

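The final pictures show everything in place. In the top view the ring is round the post at (181,265), the narrow tin is in the box at (387,214), and the two heavy tins are in the tray at (614,250) and (693,240). The bottle stands at (604,378).

```bash
python3 -c "
from rig import r
print(r.sign_off())"
```

```text
the job is handed in; nothing more can be done
None
```

The job is done and handed in at about 31 s of the 115 s allowed. The middle tin (about 3.5–4 N on lifting) and the wide tin (about 3.3 N) hold discs, so both stand in the metal tray. The narrow tin (about 0.4 N) is empty and stands in the plywood box. The ring went on last, flat on its board over the post.

The final top and side pictures show all three tins upright on their floors, the ring round the post and the bottle still standing where it was, with the gripper well clear. No check failed or disagreed. The one blip was about 20 N at the wrist when the middle tin touched the tray floor, well under the 120 N limit.

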